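# Clear the jammed onion run

## Task

The big onion has rolled into the outlet of the sloping onion run and holds up the two small ones. From the front, gently nudge it back up its lane, through the sprung rollers of the catch, and press it home on the rubber buffer with about 12 N (at least 8, never more than 17), then let it go so that it stays parked there and both small onions roll out into the dish. Do not squeeze or lift the big onion, and leave the jars and the lemon beside the run undisturbed.

Things in the scene. Friction and masses are not known exactly. Their poses are not given: they have to be found in the camera images.
- rack: Fixed light-wood onion run, standing on the black hob (a glass slab 4.5 mm thick). Origin on the hob top below the outlet; x points uphill (away from the robot at yaw 0), y left, z up. Its floor rises towards +x at 9 degrees, 34 mm above the hob top at x = 0. Left of the wide lane, behind a guide wall slanting out at 58 degrees to the lane, is a narrow lane for small onions (y 0.041 to 0.091), walls 24 mm high.
- outlet (a point): Middle of the outlet, on the run's floor (rack x 0, y 0, z 0.034); axes as the rack's. The outlet is 56 mm wide between a right jamb and the slanting left guide, both 40 mm high above the floor.
- lane (a point): Point on the floor in the middle of the wide lane, 100 mm uphill of the outlet; axes as the rack's. The lane runs straight back from the outlet, clear width 66 mm (rack y -33 to +33), walls 24 mm high, to x = 0.24. An aluminium catch is clamped across it, set anew each time within a 75 mm range, NOT reported: feel or see it. Its cheeks stand 73 mm apart, 53 mm high above the floor.
- lane_far (a point): Point on the wide lane's floor, 180 mm uphill of the outlet. About the catch: its two sprung rollers, 58 mm apart at the big onion's mid height, resist with up to about 6 N until the onion's middle is past them; 15 mm on, a sprung rubber buffer (26 mm wide, 2.8 N per mm, 11 mm travel, then solid) meets it. Parked, the big onion's centre is at rack x 0.102 to 0.179, resting behind the rollers.
- dish (a point): Middle of the catch dish's floor, in front of the outlet. The dish spans rack x -0.080 to -0.008, y -0.084 to 0.039; floor 6 to 17 mm above the hob top (falling to the right), rim 40 to 44 mm.
- onion_big: The big brown onion, a firm ball 64 mm in diameter, 0.1 to 0.2 kg; origin at its centre (its axes turn as it rolls). It starts lodged in the outlet, too wide to pass, protruding 14 mm in front of it. Rolls back down if let go before it is behind the rollers.
- onion_a: Small brown onion, ball 48 mm in diameter, origin at its centre; the first of the two, leaning on the big one from behind on its left.
- onion_b: Small brown onion, ball 48 mm in diameter, origin at its centre; queues behind onion_a in the narrow lane.
- honey_jar: Bystander: round jar with a cork lid, 55 mm across, 81 mm high, right of the run; origin at the centre of its underside.
- spice_jar: Bystander: slim round glass jar, 39 mm across, 99 mm high, right of the dish; origin at the centre of its underside.
- lemon: Bystander: lemon 67 x 54 x 54 mm, left of the run's front; origin at its underside.

How it is judged:
By the outcome, as a careful person would: the job done as asked, in the order asked, and still so for the second after the job is handed in, with the robot touching nothing.
It also fails if it takes over 58 s, if anything falls off the work surface, if the arm or the gripper's body presses on something with over 40 N, if the wrist force passes 120 N, or if a joint passes its speed limit or range.

## Robot

A 6-joint arm with a two-finger parallel gripper is mounted at the origin on a cart in front of the work surface, level with it; the furniture and walls round the work are solid. World frame = base frame: x ahead of the robot, y to its left, z up, the work surface at z = 0. Lengths are in m, angles in degrees, forces in N, time in s.
With the tool pointing down it reaches from about 0.25 to 0.725 m from the base axis. Payload 9.7 kg.
Tool frame: the origin (TCP) lies at the very end of the fingers, on their centre line; the grasp point (between the pads) lies 19 mm behind it; z points along the fingers, y is the line along which they close (so a half turn about z gives the same grasp; the last joint's range is limited). The gripper opens to 85 mm and grips with 20 to 120 N. Pads are 22 mm wide; open, the fingers measure 114 mm over their backs; the gripper's body (76 mm by 85 mm) begins 54 mm behind the grasp point. The pads swing forward as they close: fully open they stand 13 mm farther back than shut.
Start: joints at [-67.38, 4.979, 10.078, 95.1, 0, 90], TCP at [0.212, -0.508, 0.231] pointing down, gripper open.
Joint ranges: [-179.16, 179.16], [-48.56, 103.87], [-65.8, 70.77], [-126.05, 130.52], [-82.76, 87.17], [-180, 180]. Speed limits (degrees/s): [127.2, 127.2, 147.25, 180, 180, 180].

## Interface

Orientations are given as [roll, pitch, yaw] about the fixed x, y, z axes, in that order (R = Rz(yaw) Ry(pitch) Rx(roll)).
In Python, from workcell import bot gives the robot as it stands.
- The arm moves only by the tool arm_command, never from a script. Its argument "series" is a list of rows, each a list of 4 numbers: the shift along the tool's x, y, z in m, then the turn about the tool's z in rad. A call has exactly 5 rows; each row is the pose to reach, as a shift and turn from the pose commanded when the call began, along the tool's axes at that moment; what a row does not reach only later rows make up. A row lasts 1/10 s, in which the tool goes at most 50 mm and 8.59 degrees, less where a joint would pass 70% of its speed; a pose out of reach is approached as far as the arm can. A call with a gripper value outside its range is refused whole. "hand" is the finger opening in m, from 0 to 0.0854, set as the call begins (left out, the last holds). The fingers move at their own pace and stop on an object; "grip_force" is the grip in N (left out, the last holds). Time passes only in rows, so rows that repeat a pose let the fingers close, or fill a call up. It gives the time, the measured TCP pose, the force, the opening and the grip force at its end, in the units of the state.
- bot.get_obs(): the state, without advancing time (a new reading comes with each control period).
- bot.camera(name): name is "side" or "top"; returns a dict with "color" (400x640x3 uint8, blue, green, red), "camera_matrix" (3x3 intrinsics, pixels), "dist_coeffs" ([k1, k2, p1, p2, k3] as OpenCV has them; the pictures are not rectified), "xyz" and "orientation" of the camera in the world. Camera axes: x right, y up, looking along -z (the intrinsics and any distortion apply to the point x, -y, -z); pixel columns grow to the right and rows downward; lengths in m; the calibration is good to about 2 mm. A picture is of the moment at which its call begins. There is no depth.
- bot.job_done(): hands the job in; it is judged then, once.
Trained networks look in the newest picture that a camera, given by its name, has taken for a name from the list of things; names that differ only in an ending like _2 or _b are one class to them, and where a whole thing is asked for, a point or a joint stands for the part that bears it (a point fixed in the world has none). Each returns a list of dicts, best first, with "confidence" (0 to 1); they miss things now and then, are a little off and sometimes report something else, mostly with a low value. They report only what shows in the picture. A call takes as long as a camera call.
- bot.find_in(camera, target): "location" ([column, row] in pixels, amid what is visible of it).
- bot.mark_of(camera, target): "location" ([column, row] in pixels: a listed point, or the origin of a listed thing).
The state is a dict: "time": time; "q": joint angles; "qd": joint speeds; "joint_efforts": joint torques, N m; "ee_pos": TCP position; "tcp_rot": TCP orientation; "wrist_force": force on the tool from outside, world axes, zero at the start; "torque": the same for the moment, N m; "opening": finger opening in m; "grasp_force": force on a finger pad.
Only numpy, scipy, OpenCV 4.12 (cv2) and the standard library are available. Lean on these libraries where they do the work, as an engineer would, in place of code of your own. Each camera call takes 0.05 s, during which the arm holds its last target. There are 200 camera calls.

## Working session

There is one attempt and no reset: what is moved stays moved. The work goes in short steps, Python scripts to look and compute and a tool call to move; the robot and the scene stay as the last step left them, time stands still between calls to the robot, and variables do not carry over. Pictures are saved under pics/ and viewed, at most 10 in all, crops included, and the job is handed in when it is done.

Besides the shell and the picture viewer there is one more tool, called after "Call:" as name(argument=value, ...) on one line, values as JSON. arm_command: Moves the arm, as the interface text tells. Its arguments: {"type":"object","properties":{"series":{"type":"array"},"hand":{"type":"number"},"grip_force":{"type":"number"}},"required":["series"]}

```bash
mkdir -p pics
cat > h.py <<'E'
import numpy as np,cv2
from scipy.spatial.transform import Rotation as R
from workcell import bot
def ray(c,px):
    u=cv2.undistortPoints(np.array([[px]],float),np.array(c['camera_matrix']),np.array(c['dist_coeffs']))[0,0]
    d=np.array([u[0],-u[1],-1.])
    return np.array(c['xyz']),R.from_euler('xyz',c['orientation'],degrees=True).apply(d/np.linalg.norm(d))
def tri(rs):
    A=sum(np.eye(3)-np.outer(d,d) for o,d in rs);b=sum((np.eye(3)-np.outer(d,d))@o for o,d in rs)
    return np.linalg.solve(A,b)
def atz(r,z): return r[0]+r[1]*(z-r[0][2])/r[1][2]
E
python3 - <<'E'
from h import *
o=bot.get_obs();print(o)
C={n:bot.camera(n) for n in('side','top')}
for n in C: cv2.imwrite(f'pics/{n}0.png',C[n]['color']);print(n,C[n]['xyz'],C[n]['orientation'])
np.set_printoptions(precision=4,suppress=True)
for t in ['rack','outlet','lane','lane_far','dish','onion_big','onion_a','honey_jar','spice_jar','lemon']:
    rs=[];
    for n in C:
        m=bot.mark_of(n,t)
        print(t,n,[(np.round(k['location'],1),round(k['confidence'],2)) for k in m[:3]])
        if m: rs.append(ray(C[n],m[0]['location']))
    if len(rs)==2: print('   ',tri(rs))
E
```

```text
{'time': 0.0, 'q': array([-6.73793179e+01,  5.01126886e+00,  1.00333903e+01,  9.50988538e+01,
        1.36806331e-03,  9.00001711e+01]), 'qd': array([ 0.0153968 , -0.03372956, -0.05761113, -0.02181753, -0.00846556,
        0.02243826]), 'joint_efforts': array([-1.60878277e-03, -5.20393753e+01,  4.64799035e+01,  1.66053465e-02,
       -1.03132572e-04, -2.04323726e-05]), 'ee_pos': array([ 0.21146337, -0.50747401,  0.23057192]), 'tcp_rot': array([-1.79923268e+02, -1.36783293e-03,  2.26205092e+01]), 'wrist_force': array([-0.34493581, -0.00575493,  0.89662362]), 'torque': array([0.00239195, 0.04009979, 0.06608514]), 'grasp_force': 0.0, 'opening': 0.08535984911052676}
side [0.53670527 0.35547244 0.55665175] [ 56.2404856    0.49805856 179.08469033]
top [ 0.35239529 -0.35818168  0.91139608] [ 11.23381125   1.29284052 -89.72187634]
rack side [(array([354. , 207.4]), 0.87)]
rack top [(array([352.2, 235.7]), 0.59)]
    [ 0.4404 -0.4043  0.0005]
outlet side [(array([352.7, 196.4]), 0.81)]
outlet top [(array([352.9, 235.2]), 0.98)]
    [ 0.4416 -0.4047  0.0316]
lane side [(array([313.1, 186. ]), 
[... 405 characters left out ...]
, 179.5]), 0.83)]
onion_big top [(array([354. , 228.7]), 0.78)]
    [ 0.4464 -0.4039  0.0796]
onion_a side [(array([338.9, 193.6]), 0.85), (array([320.1, 196.5]), 0.57)]
onion_a top [(array([319.3, 186.4]), 0.93), (array([328.7, 208.6]), 0.78), (array([351.7, 235.7]), 0.43)]
    [ 0.5019 -0.3364  0.094 ]
honey_jar side []
honey_jar top [(array([416.1, 177.5]), 0.69), (array([271.3, 241.9]), 0.25)]
spice_jar side [(array([355.1, 174.3]), 0.76), (array([368.6, 250.4]), 0.62)]
spice_jar top [(array([427.9, 246.7]), 0.89)]
    [ 0.4212 -0.5533  0.0021]
lemon side [(array([365.3, 251.9]), 0.78), (array([370.6, 194.8]), 0.46)]
lemon top [(array([269.8, 242.4]), 0.73)]
    [ 0.4296 -0.2414  0.0054]
```

Run:
```python
import cv2
a=cv2.imread('pics/top0.png')[90:330,230:470];b=cv2.imread('pics/side0.png')[110:310,250:470]
cv2.imwrite('pics/t1.png',cv2.resize(a,None,fx=2.5,fy=2.5,interpolation=3));cv2.imwrite('pics/s1.png',cv2.resize(b,None,fx=3,fy=3,interpolation=3)[:600])
```

```text
(no output)
```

View pics/t1.png

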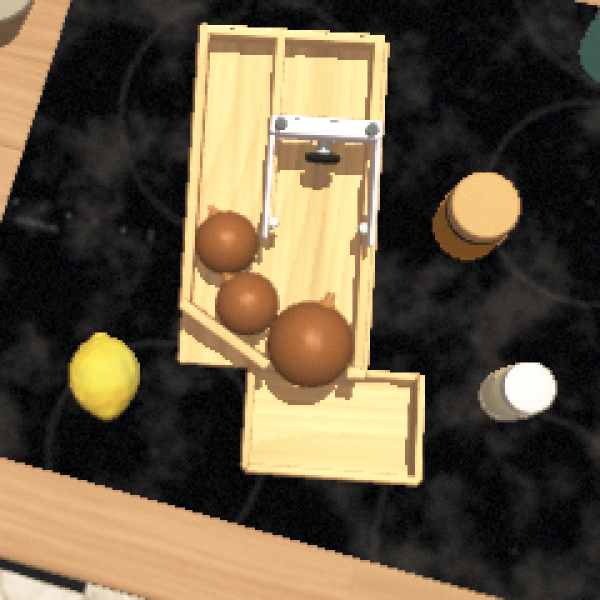

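View pics/s1.png

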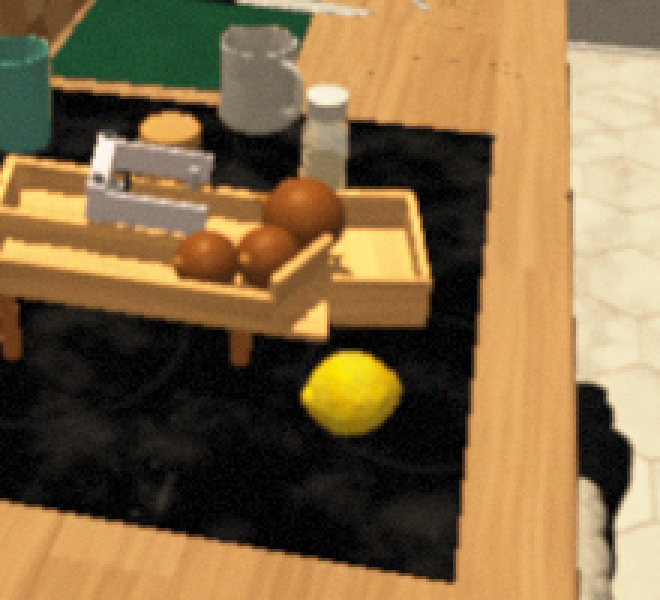

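The top view shows the big onion lodged at about full-image (354,228) and the small ones at its upper left. The catch rollers are at about (338,180) and (376,182), and the buffer pad is at (359,153). The side view agrees, with the catch astride the lane. Next I'll fit the rack pose from the dish rim corners and the marks.

Run:
```python
from h import *
from scipy.optimize import least_squares
np.set_printoptions(precision=4,suppress=True)
c=bot.camera('top')
K=np.array(c['camera_matrix']);D=np.array(c['dist_coeffs']);o=np.array(c['xyz']);Rc=R.from_euler('xyz',c['orientation'],degrees=True)
def proj(P):
    q=Rc.inv().apply(P-o)*[1,-1,-1]
    return cv2.projectPoints(q,np.zeros(3),np.zeros(3),K,D)[0][:,0]
f=lambda x:.034+x*np.tan(np.radians(9))
cr=lambda u,v:(u/2.5+230,v/2.5+90)
pts=[((-.080,.039,.042),cr(242,473)),((-.080,-.084,.042),cr(420,485)),((-.008,-.084,.042),cr(424,375)),
 ((0,0,.034),(352.9,235.2)),((.1,0,f(.1)),(353,179.7)),((.018,0,f(.018)+.0324),cr(311,345)),((.24,.0,f(.24)+.024),cr(331,36))]
X=np.array([p[0] for p in pts]);U=np.array([p[1] for p in pts])
W=lambda s,X:R.from_euler('z',s[2]).apply(X)+[s[0],s[1],.0045]
s=least_squares(lambda s:(proj(W(s,X))-U).ravel(),[.44,-.404,-.05],loss='soft_l1').x
print(s[:2],np.degrees(s[2]));print(proj(W(s,X))-U)
def rk(px,h):
    r=ray(c,px);z=.1
    for _ in range(9):
        p=R.from_euler('z',-s[2]).apply(atz(r,z)-[s[0],s[1],.0045]);z=f(p[0])+h+.0045
    return p
for n,px,h in [('rollL',cr(270,226),.04),('rollR',cr(365,231),.04),('buf',cr(322,157),.034),('big',cr(311,345),.0324),('cheekTipR',cr(372,245),.053),('wallR top',cr(358,340),.024),('wallRfar',cr(378,60),.024),('a',cr(248,303),.024),('b',cr(227,242),.024)]: print(n,rk(px,h))
np.save('s.npy',s)
```

```text
[ 0.4376 -0.4044] -3.5481139861569955
[[ 3.371  -2.1307]
 [-1.4094 -2.3574]
 [-1.7689  2.638 ]
 [ 0.2367  0.6935]
 [ 3.2726  3.3341]
 [ 0.2391 -3.7352]
 [-0.8609  0.6154]]
rollL [0.0943 0.0355 0.0889]
rollR [ 0.0948 -0.034   0.089 ]
buf [0.1482 0.0002 0.0915]
big [0.0112 0.     0.0682]
cheekTipR [ 0.0824 -0.0384  0.1   ]
wallR top [ 0.018  -0.0349  0.0609]
wallRfar [ 0.2253 -0.0376  0.0937]
a [0.04   0.0483 0.0643]
b [0.084  0.0668 0.0713]
```

Call:
arm_command(series=[[0.04, -0.006, 0, 0.1], [0.08, -0.012, 0, 0.2], [0.12, -0.018, 0, 0.3], [0.16, -0.024, 0, 0.4], [0.2045, -0.03, 0, 0.461]], hand=0, grip_force=40)

```text
time: 1.65
ee_pos: [0.3898, -0.4005, 0.2315]
tcp_rot: [180.0, -0.0, -4.1]
wrist_force: [-0.6, -1.2, -0.2]
opening: 0.0126
grasp_force: 0.0
```

Call:
arm_command(series=[[0, 0, 0.04, 0], [0, 0, 0.08, 0], [0, 0, 0.12, 0], [0, 0, 0.15, 0], [0, 0, 0.166, 0]])

```text
time: 2.15
ee_pos: [0.3878, -0.4002, 0.0621]
tcp_rot: [-179.9, 0.2, -3.8]
wrist_force: [0.4, -0.1, 0.4]
opening: -0.0003
grasp_force: 0.0
```

Run:
```python
from h import *
for _ in range(3):
    c=bot.camera('top'); o=bot.get_obs(); print(o['ee_pos'],o['tcp_rot'],o['wrist_force'],o['opening'])
s=bot.camera('side')
a=cv2.resize(c['color'][150:290,290:430],(560,560)[::1],interpolation=3);cv2.imwrite('pics/c2.png',a)
```

```text
[ 0.38734359 -0.39977228  0.06047948] [-179.78062288    0.24365063   -3.78533071] [-0.37083829  0.27620024 -2.91383447] 0.0004683041125185688
[ 0.38764294 -0.40014505  0.06258111] [-179.82636727    0.19246269   -3.79022799] [-0.03804688 -0.53081467 -0.10408965] 5.8561076230107984e-05
[ 0.38832356 -0.40086755  0.06459492] [-1.79926313e+02  7.99139401e-02 -3.79359956e+00] [-0.28826819 -0.01820294  0.46150086] 0.00012278812682525337
```

View pics/c2.png

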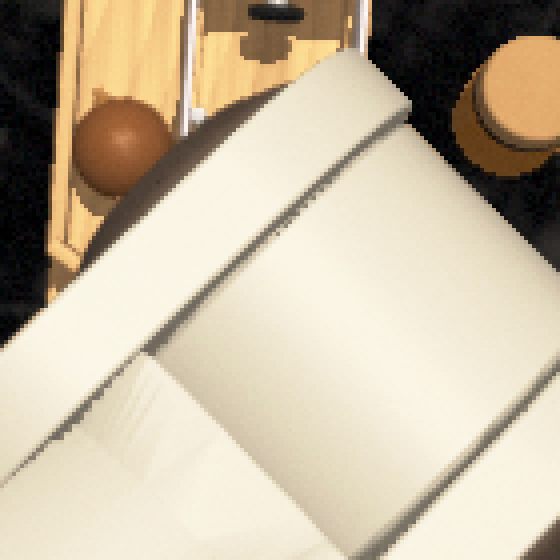

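The arm hides the run in the top view, so I'll go by the side camera and the force. Now moving forward to contact.

Call:
arm_command(series=[[0.006, 0, -0.001, 0], [0.012, 0, -0.002, 0], [0.017, 0, -0.0025, 0], [0.021, 0, -0.003, 0], [0.024, 0, -0.0035, 0]])

```text
time: 2.85
ee_pos: [0.4132, -0.403, 0.069]
tcp_rot: [180.0, 0.0, -3.8]
wrist_force: [-2.5, -0.8, 1.2]
opening: -0.0001
grasp_force: 0.9
```

Call:
arm_command(series=[[0.002, 0, -0.0003, 0], [0.004, 0, -0.0006, 0], [0.006, 0, -0.001, 0], [0.008, 0, -0.0012, 0], [0.01, 0, -0.0016, 0]])

```text
time: 3.35
ee_pos: [0.4228, -0.4036, 0.0704]
tcp_rot: [180.0, 0.0, -3.8]
wrist_force: [-1.8, 0.4, 1.0]
opening: 0.0002
grasp_force: 0.7
```

Run:
```python
from h import *
c=bot.camera('side'); o=bot.get_obs(); print(o['ee_pos'],o['tcp_rot'],o['wrist_force'],o['opening'])
cv2.imwrite('pics/c3.png',cv2.resize(c['color'][120:260,250:410],(640,560),interpolation=3))
```

```text
[ 0.42313686 -0.40363517  0.07046723] [ 1.79995729e+02 -1.98677870e-02 -3.78996873e+00] [-0.35472958  0.97699075  0.28245706] -0.0001603668006914442
```

View pics/c3.png

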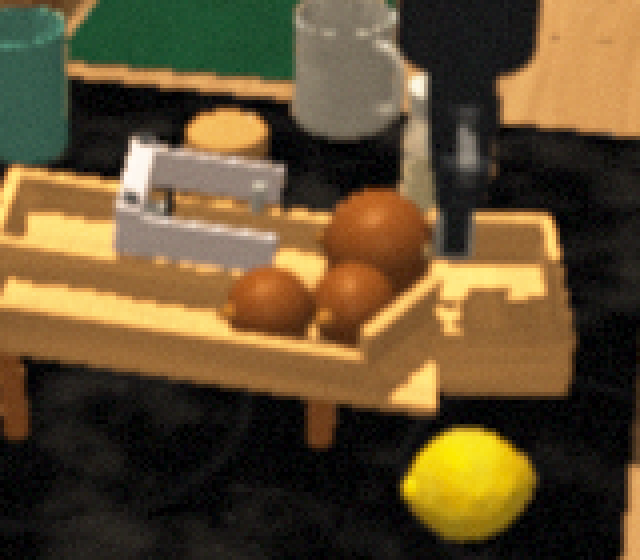

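The finger is on the onion. A small twig touches its front at crop (430,235). Now pushing up the lane, with the tip slightly lower.

Call:
arm_command(series=[[0.002, 0, 0.002, 0], [0.005, 0, 0.0027, 0], [0.008, 0, 0.0025, 0], [0.011, 0, 0.002, 0], [0.014, 0, 0.0015, 0]])

```text
time: 3.9
ee_pos: [0.437, -0.4046, 0.0689]
tcp_rot: [180.0, -0.0, -3.8]
wrist_force: [-1.8, 0.2, 1.0]
opening: 0.0007
grasp_force: 0.5
```

Call:
arm_command(series=[[0.003, 0, -0.0005, 0], [0.006, 0, -0.001, 0], [0.009, 0, -0.0014, 0], [0.012, 0, -0.0019, 0], [0.015, 0, -0.0024, 0]])

```text
time: 4.4
ee_pos: [0.4519, -0.4055, 0.0713]
tcp_rot: [180.0, -0.0, -3.8]
wrist_force: [-0.5, -0.1, 0.6]
opening: -0.0
grasp_force: 0.3
```

Run:
```python
from h import *
c=bot.camera('side'); o=bot.get_obs(); print(o['ee_pos'],o['tcp_rot'],o['wrist_force'],o['opening'])
cv2.imwrite('pics/c4.png',cv2.resize(c['color'][120:260,250:410],(640,560),interpolation=3))
```

```text
[ 0.45229948 -0.40555001  0.0713942 ] [ 1.79993621e+02 -2.29002247e-02 -3.78099941e+00] [ 0.07983552  0.93213092 -0.47162311] 0.00023211534851872836
```

View pics/c4.png

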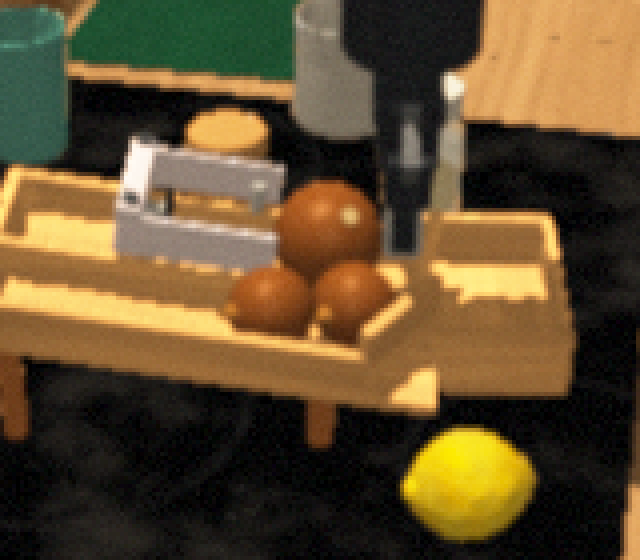

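The onion is on the finger and about to enter the catch (crop x≈330). The small ones are still at (355,300) and (272,300).

Call:
arm_command(series=[[0.003, 0, -0.0005, 0], [0.006, 0, -0.001, 0], [0.009, 0, -0.0014, 0], [0.012, 0, -0.0019, 0], [0.014, 0, -0.0022, 0]])

```text
time: 4.95
ee_pos: [0.4659, -0.4065, 0.0735]
tcp_rot: [180.0, -0.0, -3.8]
wrist_force: [-0.2, 0.1, -0.2]
opening: -0.0002
grasp_force: 0.3
```

Call:
arm_command(series=[[0.001, 0, -0.0002, 0], [0.002, 0, -0.0003, 0], [0.003, 0, -0.0005, 0], [0.004, 0, -0.0006, 0], [0.005, 0, -0.0008, 0]])

```text
time: 5.45
ee_pos: [0.4706, -0.4069, 0.0744]
tcp_rot: [180.0, 0.0, -3.8]
wrist_force: [-1.0, -0.9, 1.1]
opening: 0.0001
grasp_force: 0.8
```

Call:
arm_command(series=[[0.001, 0, -0.0002, 0], [0.002, 0, -0.0003, 0], [0.003, 0, -0.0005, 0], [0.004, 0, -0.0006, 0], [0.005, 0, -0.0008, 0]])

```text
time: 5.95
ee_pos: [0.4757, -0.407, 0.075]
tcp_rot: [-180.0, 0.0, -3.8]
wrist_force: [-1.1, 0.2, 0.2]
opening: -0.0001
grasp_force: 0.5
```

Call:
arm_command(series=[[0.001, 0, -0.0002, 0], [0.002, 0, -0.0003, 0], [0.003, 0, -0.0005, 0], [0.004, 0, -0.0006, 0], [0.005, 0, -0.0008, 0]])

```text
time: 6.45
ee_pos: [0.4803, -0.4074, 0.0759]
tcp_rot: [-180.0, 0.0, -3.8]
wrist_force: [-5.9, 0.4, 1.4]
opening: -0.0001
grasp_force: 2.5
```

Call:
arm_command(series=[[0.001, 0, -0.0002, 0], [0.002, 0, -0.0003, 0], [0.003, 0, -0.0005, 0], [0.004, 0, -0.0006, 0], [0.005, 0, -0.0008, 0]])

```text
time: 6.95
ee_pos: [0.4847, -0.4077, 0.0765]
tcp_rot: [-180.0, 0.1, -3.8]
wrist_force: [-6.7, 0.4, 1.6]
opening: 0.0
grasp_force: 3.0
```

Call:
arm_command(series=[[0.001, 0, -0.0002, 0], [0.002, 0, -0.0003, 0], [0.003, 0, -0.0005, 0], [0.004, 0, -0.0006, 0], [0.005, 0, -0.0008, 0]])

```text
time: 7.45
ee_pos: [0.4898, -0.408, 0.0773]
tcp_rot: [-180.0, 0.1, -3.8]
wrist_force: [-5.0, 0.4, 1.1]
opening: -0.0
grasp_force: 2.7
```

Call:
arm_command(series=[[0.001, 0, -0.0002, 0], [0.002, 0, -0.0003, 0], [0.003, 0, -0.0005, 0], [0.004, 0, -0.0006, 0], [0.005, 0, -0.0008, 0]])

```text
time: 7.95
ee_pos: [0.4954, -0.4084, 0.0782]
tcp_rot: [-180.0, 0.0, -3.8]
wrist_force: [-3.6, 0.3, 1.0]
opening: -0.0
grasp_force: 2.0
```

Run:
```python
from h import *
c=bot.camera('side'); o=bot.get_obs(); print(o['ee_pos'],o['tcp_rot'],o['wrist_force'],o['opening'])
cv2.imwrite('pics/c5.png',cv2.resize(c['color'][120:260,250:410],(640,560),interpolation=3))
```

```text
[ 0.49573033 -0.40846477  0.07834009] [ 1.79996953e+02 -8.57650512e-03 -3.79441811e+00] [-3.8976707   0.62551075  0.06112105] 0.00026584701606773595
```

View pics/c5.png

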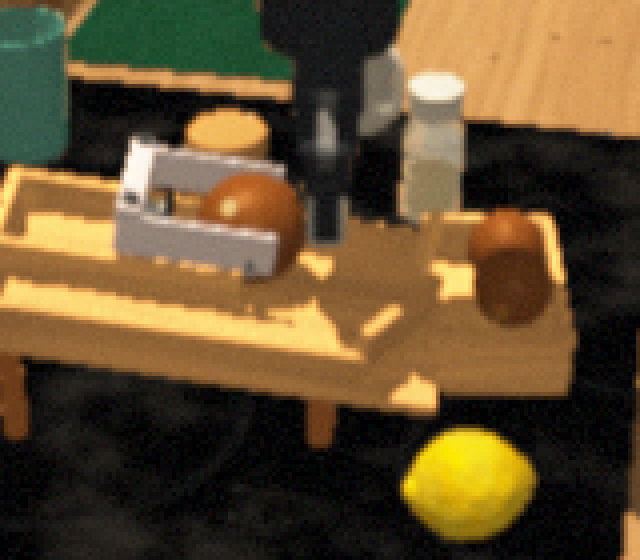

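Both small onions are already in the dish, at crop (507,240) and (512,290). The big one is midway through the rollers, so I'll keep pressing gently.

Call:
arm_command(series=[[0.001, 0, -0.0002, 0], [0.002, 0, -0.0003, 0], [0.003, 0, -0.0005, 0], [0.004, 0, -0.0006, 0], [0.005, 0, -0.0008, 0]])

```text
time: 8.5
ee_pos: [0.5007, -0.4088, 0.0791]
tcp_rot: [180.0, -0.0, -3.8]
wrist_force: [-2.7, -1.0, 1.8]
opening: 0.0001
grasp_force: 1.5
```

Call:
arm_command(series=[[0.001, 0, -0.0002, 0], [0.0015, 0, -0.0003, 0], [0.002, 0, -0.0004, 0], [0.0025, 0, -0.0005, 0], [0.003, 0, -0.0005, 0]])

```text
time: 9.0
ee_pos: [0.5036, -0.409, 0.0797]
tcp_rot: [180.0, -0.0, -3.8]
wrist_force: [-1.6, -0.5, 0.2]
opening: -0.0003
grasp_force: 1.2
```

Call:
arm_command(series=[[0.001, 0, -0.0002, 0], [0.0015, 0, -0.0003, 0], [0.002, 0, -0.0004, 0], [0.0025, 0, -0.0005, 0], [0.003, 0, -0.0005, 0]])

```text
time: 9.5
ee_pos: [0.5066, -0.4092, 0.0801]
tcp_rot: [180.0, -0.0, -3.8]
wrist_force: [-1.5, 1.7, 0.8]
opening: 0.0003
grasp_force: 0.7
```

Call:
arm_command(series=[[0.0006, 0, -0.0001, 0], [0.0012, 0, -0.0002, 0], [0.0018, 0, -0.0003, 0], [0.0024, 0, -0.0004, 0], [0.003, 0, -0.0005, 0]])

```text
time: 10.0
ee_pos: [0.5094, -0.4093, 0.0806]
tcp_rot: [-180.0, 0.0, -3.8]
wrist_force: [-2.1, 0.4, 0.4]
opening: 0.0
grasp_force: 1.3
```

Call:
arm_command(series=[[0.0006, 0, -0.0001, 0], [0.0012, 0, -0.0002, 0], [0.0018, 0, -0.0003, 0], [0.0024, 0, -0.0004, 0], [0.003, 0, -0.0005, 0]])

```text
time: 10.5
ee_pos: [0.5114, -0.4095, 0.0808]
tcp_rot: [-180.0, 0.1, -3.8]
wrist_force: [-8.6, 0.5, 1.5]
opening: -0.0003
grasp_force: 4.3
```

Call:
arm_command(series=[[0.0004, 0, -0.0001, 0], [0.0008, 0, -0.0002, 0], [0.0012, 0, -0.0002, 0], [0.0016, 0, -0.0003, 0], [0.002, 0, -0.0003, 0]])

```text
time: 11.0
ee_pos: [0.5126, -0.4096, 0.0809]
tcp_rot: [-180.0, 0.2, -3.8]
wrist_force: [-12.7, 1.7, 2.7]
opening: -0.0
grasp_force: 6.3
```

Call:
arm_command(series=[[0, 0, 0, 0], [0, 0, 0, 0], [0, 0, 0, 0], [0, 0, 0, 0], [0, 0, 0, 0]])

```text
time: 11.5
ee_pos: [0.5126, -0.4095, 0.0809]
tcp_rot: [-180.0, 0.2, -3.8]
wrist_force: [-11.7, 0.2, 2.3]
opening: 0.0001
grasp_force: 5.8
```

Held at about 12 N. Now backing off slowly.

Call:
arm_command(series=[[-0.001, 0, 0.0001, 0], [-0.002, 0, 0.0002, 0], [-0.003, 0, 0.0004, 0], [-0.004, 0, 0.0006, 0], [-0.005, 0, 0.0008, 0]])

```text
time: 12.0
ee_pos: [0.5097, -0.4094, 0.0806]
tcp_rot: [180.0, -0.0, -3.8]
wrist_force: [-0.8, 0.8, -0.4]
opening: -0.0003
grasp_force: 0.5
```

Call:
arm_command(series=[[-0.002, 0, 0.0003, 0], [-0.004, 0, 0.0006, 0], [-0.006, 0, 0.001, 0], [-0.008, 0, 0.0012, 0], [-0.01, 0, 0.0016, 0]])

```text
time: 12.5
ee_pos: [0.4995, -0.4087, 0.0791]
tcp_rot: [180.0, -0.0, -3.8]
wrist_force: [0.2, -0.1, 0.6]
opening: 0.0004
grasp_force: 0.0
```

Call:
arm_command(series=[[-0.004, 0, 0, 0], [-0.008, 0, 0.0, 0], [-0.012, 0, 0.0, 0], [-0.015, 0, -0.0, 0], [-0.017, 0, 0, 0]])

```text
time: 13.0
ee_pos: [0.4822, -0.4076, 0.0791]
tcp_rot: [180.0, -0.0, -3.8]
wrist_force: [0.7, -0.0, 0.4]
opening: -0.0004
grasp_force: 0.0
```

Run:
```python
from h import *
c=bot.camera('side'); o=bot.get_obs(); print(o['ee_pos'],o['wrist_force'])
cv2.imwrite('pics/c6.png',cv2.resize(c['color'][120:260,250:410],(640,560),interpolation=3))
```

```text
[ 0.48211266 -0.40756806  0.07907784] [-0.03198355 -0.39756284  0.17773364]
```

View pics/c6.png

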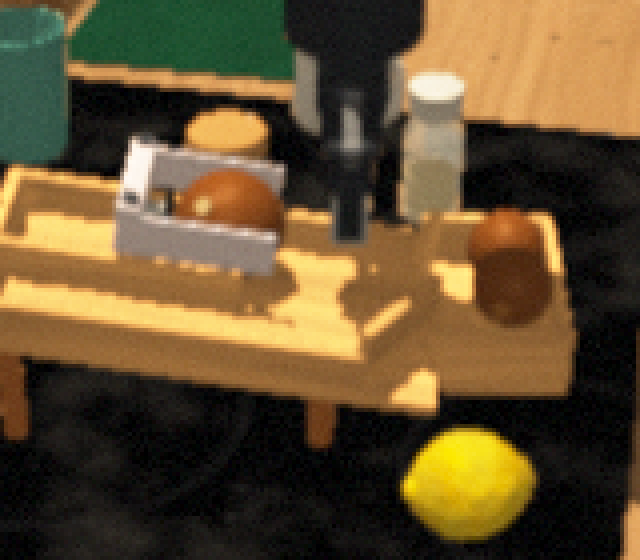

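The big onion is parked in the catch (crop 232,205), clear of the finger, and both small ones are in the dish (505,240 and 512,290). Lifting straight up and away.

Call:
arm_command(series=[[0, 0, -0.03, 0], [0, 0, -0.06, 0], [0, 0, -0.09, 0], [-0.03, 0, -0.12, 0], [-0.06, 0, -0.13, 0]])

```text
time: 13.55
ee_pos: [0.423, -0.404, 0.2121]
tcp_rot: [179.9, -0.2, -3.7]
wrist_force: [-0.2, -0.8, 0.2]
opening: -0.0002
grasp_force: 0.0
```

Call:
arm_command(series=[[-0.03, 0, 0, 0], [-0.06, 0, 0, 0], [-0.09, 0, 0, 0], [-0.11, 0, 0, 0], [-0.12, 0, 0, 0]])

```text
time: 14.05
ee_pos: [0.3017, -0.3956, 0.2095]
tcp_rot: [180.0, -0.0, -3.9]
wrist_force: [0.1, -0.7, -0.6]
opening: 0.0002
grasp_force: 0.0
```

Run:
```python
from h import *
for _ in range(10): c=bot.camera('side')
t=bot.camera('top')
cv2.imwrite('pics/c7.png',np.hstack([cv2.resize(c['color'][120:260,250:410],(400,350)),cv2.resize(t['color'][90:300,230:470],(400,350))]))
```

```text
(no output)
```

View pics/c7.png

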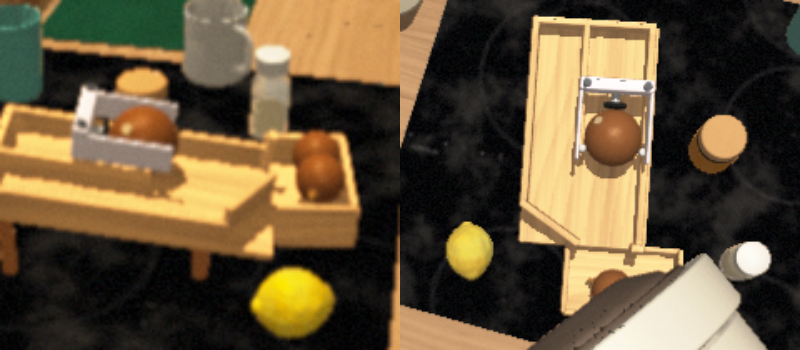

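The big onion is parked at (613,137) behind the rollers, both small ones lie in the dish, and the bystanders haven't moved.

```bash
python3 -c "
from workcell import bot
print(bot.job_done())"
```

```text
the job is handed in; nothing more can be done
None
```

The big onion is parked behind the rollers after a press of about 12 N on the buffer (highest reading 12.7 N), both small onions are in the dish, the jars and lemon look undisturbed in the last pictures, and the job is handed in.

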